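# Transfer a row of spares to the picking rack in reverse order

### The job

Move the four spare parts from the holders on the grey goods-in tray into the four pockets of the red picking rack, one part to a pocket, in reverse order: the part that stood nearest the grey tray's handle goes into the pocket farthest from the red rack's handle, the next one into the next pocket, and so on, so that the part that stood farthest from the tray's handle ends nearest the rack's handle. Stand each part upright, the same way up as before, flat on the floor of its pocket; set the parts down, do not drop them.

Things in the scene. Friction and masses are not known exactly. Their poses are not given: they have to be found in the camera images.
- sleeve: aluminium tube, plain, open through the middle: 40 mm outside, 28 mm inside diameter, 60 mm high. Origin: centre of its underside; z points up along its axis as it stands at the start.
- buffer: black rubber buffer: cylinder of 44 mm diameter and 50 mm height with a thin steel stud (14 mm diameter, 25 mm long) standing up on top; 75 mm high in all. Origin: centre of its underside; z points up along its axis as it stands at the start.
- coupler: steel hexagonal coupler: six-sided bar 36 mm across the flats (41.6 mm across the corners), 70 mm high, with a dark round hole mark on its top. Two of its flats face along its own x axis, the others every 60 degrees. Origin: centre of its underside; z points up along its axis as it stands at the start.
- flange: brass flanged bush: at the bottom a round flange of 48 mm diameter and 10 mm thickness, above it a neck of 32 mm diameter up to 60 mm in all, with a dark round hole mark on its top. Origin: centre of its underside; z points up along its axis as it stands at the start.
- holder_a: a flat grey plastic holder, 64 x 64 mm, 14 mm high, open on top (walls 4 mm thick, inner floor 5 mm above its underside), fixed on the grey tray; the four holders look alike and stand in one row along the tray. Origin: centre of its underside, 8 mm above the table. At the start the aluminium tube stands in this one
- holder_b: a flat grey plastic holder, 64 x 64 mm, 14 mm high, open on top (walls 4 mm thick, inner floor 5 mm above its underside), fixed on the grey tray; the four holders look alike and stand in one row along the tray. Origin: centre of its underside, 8 mm above the table. At the start the rubber buffer stands in this one
- holder_c: a flat grey plastic holder, 64 x 64 mm, 14 mm high, open on top (walls 4 mm thick, inner floor 5 mm above its underside), fixed on the grey tray; the four holders look alike and stand in one row along the tray. Origin: centre of its underside, 8 mm above the table. At the start the hexagonal coupler stands in this one
- holder_d: a flat grey plastic holder, 64 x 64 mm, 14 mm high, open on top (walls 4 mm thick, inner floor 5 mm above its underside), fixed on the grey tray; the four holders look alike and stand in one row along the tray. Origin: centre of its underside, 8 mm above the table. At the start the brass flanged bush stands in this one
- tray: grey aluminium goods-in tray, fixed, 290 x 80 mm, carrying the row of four holders at x = -102, -34, +34 and +102 mm along its own x axis (pitch 68 mm, y = 0). At its -x end it has a dark wire handle, at x = -165 mm, 44 mm high. Origin: centre of its underside, on the table; x along the row, away from the handle; z up
- rack: red steel picking rack, fixed, 278 x 74 mm, with four pockets in a row at x = -102, -34, +34 and +102 mm along its own x axis (y = 0), empty at the start. Each pocket is 62 x 62 mm inside, its floor 30 mm above the table, the walls around it 6 mm thick and 10 mm higher than the floor. At its -x end it has a dark wire handle, at x = -165 mm, 66 mm high. Origin: centre of its underside, on the table; x along the row, away from the handle; z up
Mind the look-alikes: they are no part of the job. What is shaped like the sleeve but blue or turquoise is not meant. What is shaped like the flange but pink is not meant.

How it is judged:
At the end, for the whole second after the job is handed in: Each part stands in the red rack in the mirrored place (counted from the handles: 1st to 4th, 2nd to 3rd, 3rd to 2nd, 4th to 1st), within 14 mm of the pocket centre along and across the row and 4 mm of its floor in height, upright within 0.1 rad, same way up, at rest (20 mm/s, 0.2 rad/s) (((x of holder_a in the frame of tray between -0.122 and -0.082 m and x of sleeve in the frame of rack between 0.088 and 0.116 m) or (x of holder_a in the frame of tray between -0.054 and -0.014 m and x of sleeve in the frame of rack between 0.02 and 0.048 m) or (x of holder_a in the frame of tray between 0.014 and 0.054 m and x of sleeve in the frame of rack between -0.048 and -0.02 m) or (x of holder_a in the frame of tray between 0.082 and 0.122 m and x of sleeve in the frame of rack between -0.116 and -0.088 m)) and y of sleeve in the frame of rack between -0.014 and 0.014 m and z of sleeve in the frame of rack between 0.026 and 0.034 m and angle between each of sleeve, buffer, coupler, flange's own z axis and vertical below 0.1 rad and linear speed of each of sleeve, buffer, coupler, flange below 0.02 m/s and angular speed of each of sleeve, buffer, coupler, flange below 0.2 rad/s and ((x of holder_b in the frame of tray between -0.122 and -0.082 m and x of buffer in the frame of rack between 0.088 and 0.116 m) or (x of holder_b in the frame of tray between -0.054 and -0.014 m and x of buffer in the frame of rack between 0.02 and 0.048 m) or (x of holder_b in the frame of tray between 0.014 and 0.054 m and x of buffer in the frame of rack between -0.048 and -0.02 m) or (x of holder_b in the frame of tray between 0.082 and 0.122 m and x of buffer in the frame of rack between -0.116 and -0.088 m)) and y of buffer in the frame of rack between -0.014 and 0.014 m and z of buffer in the frame of rack between 0.026 and 0.034 m and ((x of holder_c in the frame of tray between -0.122 and -0.082 m and x of coupler in the frame of rack between 0.088 and 0.116 m) or (x of holder_c in the frame of tray between -0.054 and -0.014 m and x of coupler in the frame of rack between 0.02 and 0.048 m) or (x of holder_c in the frame of tray between 0.014 and 0.054 m and x of coupler in the frame of rack between -0.048 and -0.02 m) or (x of holder_c in the frame of tray between 0.082 and 0.122 m and x of coupler in the frame of rack between -0.116 and -0.088 m)) and y of coupler in the frame of rack between -0.014 and 0.014 m and z of coupler in the frame of rack between 0.026 and 0.034 m and ((x of holder_d in the frame of tray between -0.122 and -0.082 m and x of flange in the frame of rack between 0.088 and 0.116 m) or (x of holder_d in the frame of tray between -0.054 and -0.014 m and x of flange in the frame of rack between 0.02 and 0.048 m) or (x of holder_d in the frame of tray between 0.014 and 0.054 m and x of flange in the frame of rack between -0.048 and -0.02 m) or (x of holder_d in the frame of tray between 0.082 and 0.122 m and x of flange in the frame of rack between -0.116 and -0.088 m)) and y of flange in the frame of rack between -0.014 and 0.014 m and z of flange in the frame of rack between 0.026 and 0.034 m); the robot touches nothing.
It fails at once if the tube is dropped or thrown (moves faster than 0.7 m/s, a free fall of 25 mm, while no finger touches it) (linear speed of sleeve above 0.7 m/s and contact force between sleeve and the fingers below 0.05 N).
It fails at once if the rubber buffer is dropped or thrown (moves faster than 0.7 m/s, a free fall of 25 mm, while no finger touches it) (linear speed of buffer above 0.7 m/s and contact force between buffer and the fingers below 0.05 N).
It fails at once if the hexagonal coupler is dropped or thrown (moves faster than 0.7 m/s, a free fall of 25 mm, while no finger touches it) (linear speed of coupler above 0.7 m/s and contact force between coupler and the fingers below 0.05 N).
It fails at once if the flanged bush is dropped or thrown (moves faster than 0.7 m/s, a free fall of 25 mm, while no finger touches it) (linear speed of flange above 0.7 m/s and contact force between flange and the fingers below 0.05 N).
It also fails if it takes over 120 s, if anything falls off the work surface, if the arm or the gripper's body presses on something with over 40 N, if the wrist force passes 120 N, or if a joint passes its speed limit or range.

### The arm

A 7-joint arm with a two-finger parallel gripper is mounted at the origin on the work surface. World frame = base frame: x ahead of the robot, y to its left, z up, the work surface at z = 0. Lengths are in m, angles in rad, forces in N, time in s.
With the tool pointing down it reaches from about 0.4 to 0.85 m from the base axis. Payload 6.9 kg.
Tool frame: the origin (TCP) lies midway between the tips of the shut fingers; the grasp point (between the pads) lies behind it (ctrl.pinch_z is the z of the grasp point in the tool frame, in m); z points along the fingers, y is the direction in which the jaws open and shut (so a half turn about z gives the same grasp; the last joint's range is limited). The gripper opens to 85 mm and grips with 20 to 120 N. Pads are 22 mm wide; open, the fingers measure 114 mm over their backs; the gripper's body (76 mm by 85 mm) begins 54 mm behind the grasp point. The pads swing forward as they close: fully open they stand 13 mm farther back than shut.
Start: joints at [-1.093, 0.507, -0.238, 1.5, 0.126, 1.149, -0.155], TCP at [0.228, 0.582, 0.231] pointing down, gripper open.
Joint ranges: [-3.08, 3.08], [-0.24, 2.05], [-1.43, 1.35], [0, 2.5], [-1.52, 4.66], [0.17, 1.96], [-2.89, 2.89]. Speed limits (rad/s): [2.39, 2.39, 3.14, 3.14, 3.14, 3.14, 3.14].

### API

Orientations are given as a unit quaternion [w, x, y, z].
In Python, from station import ctrl, get_state, vision, ticket, models gives the robot as it stands. Calls block until the motion is done:
- ctrl.movep(position, orientation): joint-space move of the TCP to a pose.
- ctrl.movel(position, frame=None, max_speed=0.15): straight line of the TCP; frame=None keeps the orientation; max_speed is the mean speed in m/s.
- ctrl.set_joints(angles): joint-space move.
- ctrl.ungrasp() and ctrl.close_gripper(force=None): open the fingers fully, or close them until they stop; force is the grip in N (None keeps the last).
- ctrl.pause(seconds).
- ctrl.ik(position, orientation): joint angles nearest the present ones, or None.
- get_state(): the state.
- vision.grab_frame(name): name is "scene" or "top" or "wrist"; returns (picture, depth): 384x512x3 uint8, blue, green, red; 384x512 float32, m along the optical axis (not along the pixel's ray), 0 where there is no reading.
- vision.camera_info(name): a dict with "mtx" (3x3 intrinsics, pixels), "R" (3x3) and "t" (3): a world point X has camera coordinates R X + t; the wrist camera has in their place "hand_eye" (4x4, takes a point from camera to tool coordinates, whose origin is the TCP and whose axes are the flange's). Camera axes: x right, y down, z forward; pixel columns grow to the right and rows downward; lengths in m; the calibration is good to about 2 mm. A picture is of the moment at which its call begins: read the wrist's pose just before it. camera_info takes no time and is no camera call.
A pose or a line that the arm cannot do raises ctrl.Unreachable and nothing moves.
- ticket.close_job(): hands the job in, once; it reports no verdict.
Trained networks look in the newest picture that a camera, given by its name, has taken for a name from the list of things; names that differ only in an ending like _2 or _b are one class to them, and where a whole thing is asked for, a point or a joint stands for the part that bears it (a point fixed in the world has none). Each returns a list of dicts, best first, with "p" (0 to 1); they miss things now and then, are a little off and sometimes report something else, mostly with a low value. They report only what shows in the picture. A call takes as long as a camera call. They do not tell look-alikes from the thing itself.
- models.recognise(camera, target): "point" ([column, row] in pixels, amid what is visible of it).
- models.masks_of(camera, target): "mask" (384x512 bool, what is visible of it) and "point" ([column, row] in pixels, amid what is visible of it).
The state is a dict: "time": time; "qpos": joint angles; "qd": joint speeds; "tau": joint torques, N m; "tcp_pos": TCP position; "eef_rot": TCP orientation; "contact_force": force on the tool from outside, world axes, zero at the start; "wrist_torque": the same for the moment, N m; "width": finger opening in m.
Only numpy, scipy, OpenCV 4.12 (cv2) and the standard library are available. Lean on these libraries where they do the work, as an engineer would, in place of code of your own. Each camera call takes 0.05 s, during which the arm holds its last target.

## Working session

There is one attempt and no reset: what is moved stays moved. The work goes in short steps, each a Python script; the robot and the scene stay as the last script left them, time stands still between calls to the robot, and variables do not carry over. Pictures are saved under pics/ and viewed, and the job is handed in when it is done.

```bash
ls; mkdir -p pics
python3 - <<'E'
from station import ctrl,get_state,vision
import cv2
s=get_state();print(s)
print(ctrl.pinch_z)
for n in ("scene","top","wrist"):
    im,d=vision.grab_frame(n);cv2.imwrite(f"pics/{n}0.png",im)
    print(n,vision.camera_info(n))
E
```

```text
pics
{'time': 0.0, 'qpos': array([-1.09249896,  0.50835955, -0.23752045,  1.50111608,  0.12570457,
        1.14890744, -0.15477354]), 'qd': array([ 0.0005617 , -0.00018064,  0.00071454,  0.00061328,  0.00108304,
       -0.0001558 ,  0.00031388]), 'tau': array([ 6.49934682e-04, -6.20589209e+01, -2.18645163e+00, -2.49655241e+01,
        1.27505921e-02,  1.16905119e-02, -3.14848614e-05]), 'tcp_pos': array([0.22753423, 0.58157698, 0.23042182]), 'eef_rot': array([-1.48595449e-04,  1.85301478e-01,  9.82681307e-01, -8.87934121e-04]), 'contact_force': array([ 0.7373733 , -0.24030632,  0.91081373]), 'wrist_torque': array([0.01374056, 0.00819124, 0.04479416]), 'width': 0.0851391653077677}
-0.0187
scene {'mtx': array([[450.18995578,   0.        , 259.33941287],
       [  0.        , 450.18995578, 188.39456023],
       [  0.        ,   0.        ,   1.        ]]), 'R': array([[-0.44582179,  0.89509216,  0.00727674],
       [ 0.60615128,  0.30786977, -0.73334632],
       [-0.65865283, -0.32253097, -0.67981632]]), 't': array([ 0.23863662, -0.2843954 ,  1.43148442])}
top {'mtx': array([[349.2047922
[... 162 characters left out ...]
-0.99998612, -0.00239235],
       [-0.98625288, -0.00423568, -0.1651887 ],
       [ 0.16517627,  0.00313508, -0.98625908]]), 't': array([-0.00964964,  0.53592178,  0.65299582])}
wrist {'mtx': array([[302.05889074,   0.        , 261.41214913],
       [  0.        , 302.05889074, 189.5334904 ],
       [  0.        ,   0.        ,   1.        ]]), 'hand_eye': array([[-4.83794430e-05, -9.59062533e-01, -2.83194379e-01,
         7.21181551e-02],
       [ 9.99999665e-01, -2.77916909e-04,  7.70355217e-04,
        -6.71711978e-04],
       [-8.17523332e-04, -2.83194247e-01,  9.59062224e-01,
        -1.43527968e-01],
       [ 0.00000000e+00,  0.00000000e+00,  0.00000000e+00,
         1.00000000e+00]])}
```

View pics/scene0.png

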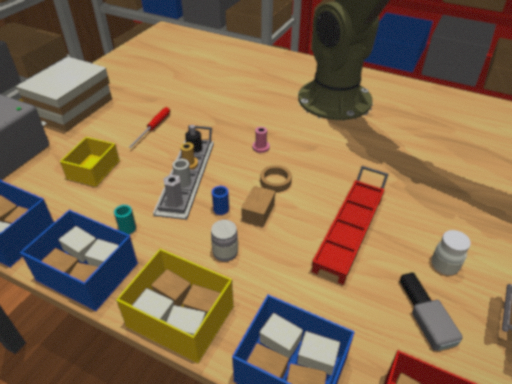

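View pics/top0.png

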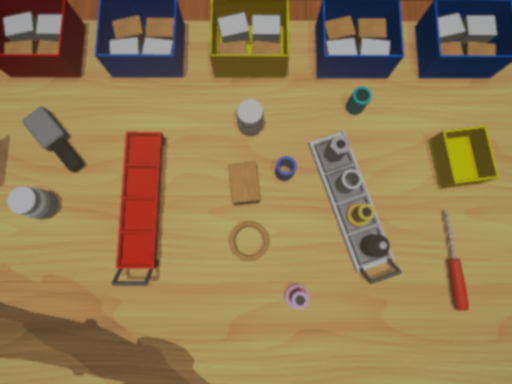

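View pics/wrist0.png

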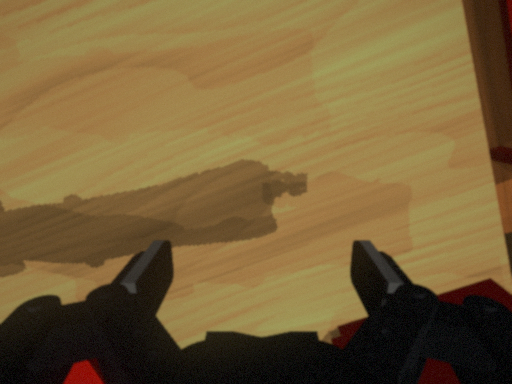

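```bash
cat > h.py <<'E'
from station import ctrl,get_state,vision,ticket,models
import cv2,numpy as np
from scipy.spatial.transform import Rotation as Ro
def cam2world(n,st=None):
    ci=vision.camera_info(n)
    if n!="wrist":
        return ci["mtx"],ci["R"].T,-ci["R"].T@ci["t"]
    q=st["eef_rot"];R=Ro.from_quat([q[1],q[2],q[3],q[0]]).as_matrix()
    H=ci["hand_eye"];return ci["mtx"],R@H[:3,:3],R@H[:3,3]+st["tcp_pos"]
def cloud(n,d,st=None):
    K,R,t=cam2world(n,st)
    v,u=np.mgrid[0:d.shape[0],0:d.shape[1]]
    P=np.stack([(u-K[0,2])/K[0,0]*d,(v-K[1,2])/K[1,1]*d,d],-1)
    return P@R.T+t
E
python3 - <<'E'
from h import *
im,d=vision.grab_frame("top");W=cloud("top",d)
np.savez("top.npz",im=im,d=d)
c=cv2.resize(im[120:290,295:415],None,fx=5,fy=5,interpolation=cv2.INTER_CUBIC)[:600*2];c=cv2.resize(c,None,fx=.7,fy=.7);cv2.imwrite("pics/c1.png",c)
for n in ("sleeve","buffer","coupler","flange","tray","rack","holder_a"):
    for r in models.masks_of("top",n):
        m=r["mask"]&(d>0);p=W[m]
        print(n,round(r["p"],2),np.round(r["point"],1),m.sum(),np.round(np.median(p,0),3),"zmax",np.percentile(p[:,2],[5,50,95]).round(3)) if m.any() else print(n,"e")
        if n in("tray","rack") and r["p"]>.4:
            print(cv2.minAreaRect((p[:,:2]*1000).astype(np.float32)))
E
```

```text
sleeve 0.97 [354.8 101.4] 496 [ 0.731 -0.229  0.044] zmax [0.008 0.044 0.06 ]
sleeve 0.88 [287.5 164.9] 355 [ 0.586 -0.074  0.051] zmax [0.008 0.051 0.061]
sleeve 0.77 [348.3 181.1] 443 [ 0.557 -0.198  0.058] zmax [0.018 0.058 0.073]
sleeve 0.56 [347.3 180.5] 660 [ 0.557 -0.191  0.014] zmax [0.009 0.014 0.07 ]
sleeve 0.33 [360.6 240. ] 558 [ 0.436 -0.23   0.013] zmax [0.009 0.013 0.023]
buffer 0.84 [372.2 245.6] 556 [ 0.432 -0.24   0.061] zmax [0.023 0.061 0.086]
buffer 0.68 [340.8 214.1] 455 [ 0.494 -0.211  0.014] zmax [0.01  0.014 0.023]
buffer 0.66 [329.8 160.6] 530 [ 0.614 -0.163  0.013] zmax [0.008 0.013 0.023]
coupler 0.55 [338.4 150.1] 509 [ 0.619 -0.172  0.081] zmax [0.022 0.081 0.083]
flange 0.78 [297.2 297.5] 483 [ 0.336 -0.092  0.054] zmax [0.007 0.054 0.062]
flange 0.62 [361.3 212.3] 502 [ 0.493 -0.217  0.055] zmax [0.02  0.055 0.073]
tray 0.59 [349.4 240.8] 946 [ 0.441 -0.203  0.01 ] zmax [0.004 0.01  0.043]
((516.6192626953125, -214.00808715820312), (311.87115478515625, 78.54603576660156), 18.61078453063965)
rack 0.66 [139.1 206. ] 5770 [0.512 0.221 0.031] zmax [0.027 0.031 0.042]
((513.7941284179688, 229.12603759765625), (96.0446548461914, 332.36431884765625), 88.74353790283203)
holder_a 0.86 [343.1 209.3] 496 [ 0.497 -0.212  0.014] zmax [0.01  0.014 0.023]
holder_a 0.85 [328.7 160.4] 510 [ 0.611 -0.165  0.013] zmax [0.009 0.013 0.023]
holder_a 0.69 [335.3 183.9] 619 [ 0.556 -0.19   0.013] zmax [0.008 0.013 0.023]
```

View pics/c1.png

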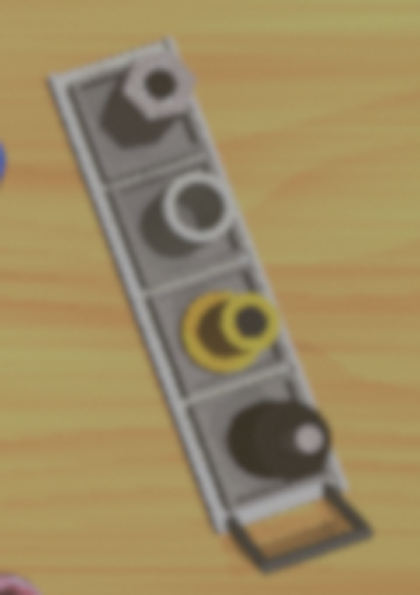

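Run:
```python
from h import *
z=np.load("top.npz");im,d=z["im"],z["d"];W=cloud("top",d)
hsv=cv2.cvtColor(im,cv2.COLOR_BGR2HSV)
B,G,R=[im[...,i].astype(int) for i in range(3)]
red=(R>90)&(G<70)&(B<70)&(d>0);red[:80]=0;red[:, :100]=0;red[:,190:]=0
n,l,s,c=cv2.connectedComponentsWithStats(red.astype(np.uint8));k=1+s[1:,4].argmax();red=l==k
p=W[red]; print("rack z pct",np.percentile(p[:,2],[1,50,99]))
pw=p[p[:,2]>.030]
for nm,q in (("all",p),("gt",pw)): print(nm,cv2.minAreaRect((q[:,:2]*1000).astype(np.float32)),len(q))
# dump height map of rack along axes for wall tops
pt=p[p[:,2]>.036];print("wall",cv2.minAreaRect((pt[:,:2]*1000).astype(np.float32)),len(pt))
# parts tops, windowed
box=(slice(120,290),slice(295,415))
Wb=W[box];db=d[box]
for nm,lo,hi,(x,y) in (("buffer stud",.083,.095,(.43,-.24)),("buffer body",.058,.068,(.43,-.24)),("flange",.067,.08,(.49,-.22)),("sleeve",.067,.08,(.557,-.198)),("coupler",.077,.09,(.619,-.172))):
    m=(Wb[...,2]>lo)&(Wb[...,2]<hi)&(np.hypot(Wb[...,0]-x,Wb[...,1]-y)<.04)&(db>0)
    q=Wb[m]; (cx,cy),r=cv2.minEnclosingCircle((q[:,:2]*1000).astype(np.float32))
    print(nm,m.sum(),q.mean(0).round(4),round(cx,1),round(cy,1),round(r,1))
# tray holders rim height 22
m=(Wb[...,2]>.003)&(Wb[...,2]<.03)&(db>0);q=Wb[m]
m2=(Wb[...,2]>.0185)&(Wb[...,2]<.026)&(db>0);q2=Wb[m2]
print("tray",cv2.minAreaRect((q[:,:2]*1000).astype(np.float32)),"rim",cv2.minAreaRect((q2[:,:2]*1000).astype(np.float32)),len(q2))
```

```text
rack z pct [0.02653817 0.03057436 0.04185554]
all ((522.8745727539062, 219.32046508789062), (73.44437408447266, 277.0285949707031), 89.71895599365234) 5093
gt ((522.8745727539062, 219.32046508789062), (73.44437408447266, 277.0285949707031), 89.71895599365234) 3184
wall ((522.9324340820312, 219.3226318359375), (73.25435638427734, 277.00537109375), 89.57643127441406) 1220
buffer stud 46 [ 0.4323 -0.2462  0.0866] 432.4 -246.2 6.8
buffer body 353 [ 0.4319 -0.2449  0.0613] 431.9 -246.4 21.9
flange 230 [ 0.495  -0.2235  0.0717] 495.3 -223.9 16.3
sleeve 180 [ 0.5585 -0.1983  0.071 ] 559.0 -198.9 20.0
coupler 308 [ 0.625  -0.1765  0.0816] 625.9 -176.8 20.6
tray ((521.0695190429688, -224.54202270507812), (255.0013427734375, 358.54156494140625), 88.20173645019531) rim ((498.3841552734375, -150.54444885253906), (287.5484313964844, 202.40904235839844), 18.329214096069336) 1142
```

```bash
cat >> h.py <<'E'
def quat(deg):
    a=np.radians(deg);c,s=np.cos(a),np.sin(a)
    M=np.array([[-c,-s,0],[-s,c,0],[0,0,-1]]).T
    q=Ro.from_matrix(M).as_quat();return np.array([q[3],q[0],q[1],q[2]])
PZ=-ctrl.pinch_z
E
python3 - <<'E'
from h import *
for x,y,a in ((.4319,-.2462,19),(.4953,-.2238,19),(.559,-.1988,19),(.6257,-.1768,19),(.6257,-.1768,-11),(.6257,-.1768,49)): print(ctrl.ik([x,y,.2],quat(a)),ctrl.ik([x,y,.03],quat(a)) is not None)
for s in (-.102,-.034,.034,.102): print(ctrl.ik([.5229+s,.2193-.006*s,.2],quat(-.35)))
# wrist look over tray centre: camera ~ 0.07 toward handle side
t0=get_state()["time"]
ctrl.movep([.56,-.20,.24],quat(19)); 
st=get_state();print(st["time"]-t0,st["tcp_pos"])
im,d=vision.grab_frame("wrist");W=cloud("wrist",d,st);cv2.imwrite("pics/w1.png",im);np.savez("w1.npz",im=im,d=d,W=W)
for nm,lo,hi,(x,y) in (("buffer stud",.083,.095,(.432,-.246)),("buffer body",.058,.068,(.432,-.246)),("flange",.067,.08,(.495,-.224)),("sleeve",.067,.08,(.559,-.199)),("coupler",.077,.09,(.626,-.177))):
    m=(W[...,2]>lo)&(W[...,2]<hi)&(np.hypot(W[...,0]-x,W[...,1]-y)<.035)&(d>0)
    if m.sum()<5: print(nm,"none");continue
    q=W[m];mm=(q[:,:2]*1000).astype(np.float32); (cx,cy),r=cv2.minEnclosingCircle(mm)
    print(nm,m.sum(),q.mean(0).round(4),round(cx,1),round(cy,1),round(r,1))
    if nm=="coupler":
        for a in range(-15,60,5):
            e=np.radians(a);w=mm@[-np.sin(e),np.cos(e)];print(a,round(np.ptp(w),1),end="; ")
E
```

```text
[ 0.10579504  0.37551781  0.50910539  1.88345064 -0.22342335  0.93865981
  2.62062107] True
[ 0.19871215  0.41711762  0.26421637  1.76850954 -0.12837246  0.97274233
  2.41614994] True
[ 0.23051173  0.48112863  0.10904667  1.63775742 -0.05892706  1.02591676
  2.26023822] True
[ 0.21597533  0.56512355  0.03725657  1.47665758 -0.02238132  1.10022666
  2.1600013 ] True
[ 0.13165388  0.57171643  0.18238319  1.47794163 -0.11022959  1.10197653
  1.71430742] True
[ 0.32597121  0.56647265 -0.15074207  1.47497146  0.09023565  1.10693372
  2.58404573] True
[-0.3506064   0.31070431 -0.24230066  1.92874435  0.09284843  0.91276004
  0.92607882]
[-0.30010422  0.39999621 -0.24078074  1.78295475  0.11265788  0.97199805
  0.97848016]
[-0.2641745   0.49218283 -0.23808408  1.6207099   0.12927352  1.04416996
  1.02455987]
[-0.23956876  0.58918868 -0.2347451   1.43874545  0.14337242  1.1304267
  1.06738716]
2.9833 [ 0.56038261 -0.19905665  0.23996177]
buffer stud 227 [ 0.4323 -0.2476  0.0876] 432.0 -247.6 7.0
buffer body 1508 [ 0.4327 -0.2474  0.0628] 432.1 -247.8 22.0
flange 838 [ 0.4946 -0.2251  0.0732] 494.9 -225.2 16.0
sleeve 585 [ 0.558  -0.2005  0.0724] 558.5 -200.4 19.8
coupler 937 [ 0.6242 -0.1785  0.083 ] 625.6 -178.2 20.8
-15 37.2; -10 38.5; -5 39.5; 0 40.3; 5 40.8; 10 41.0; 15 40.9; 20 40.4; 25 39.7; 30 38.7; 35 37.5; 40 36.0; 45 37.2; 50 38.5; 55 39.7;
```

View pics/w1.png

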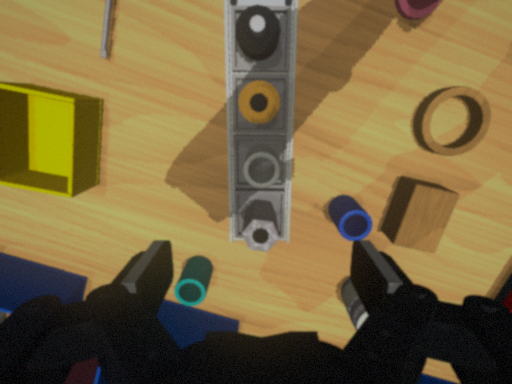

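```bash
cat >> h.py <<'E'
C=np.array([.5229,.2193]);ax=np.array([1,-.006])
def pick(x,y,a,gz,force=50):
    q=quat(a)
    ctrl.movep([x,y,.20],q); ctrl.movel([x,y,gz-PZ],max_speed=.12)
    ctrl.close_gripper(force); s=get_state();print("grip",s["width"],s["contact_force"].round(1))
    ctrl.movel([x,y,.21],max_speed=.12); s=get_state();print("lift",round(s["time"],1),s["width"],s["contact_force"].round(1))
def place(sx,gz,a=-.35,dz=.018):
    p=C+ax*sx;q=quat(a)
    ctrl.movep([*p,.21],q); s=get_state();print("over",s["width"],s["tcp_pos"].round(4),s["contact_force"].round(1))
    ctrl.movel([*p,gz-PZ+dz+.012],max_speed=.12); ctrl.movel([*p,gz-PZ+dz],max_speed=.02)
    s=get_state();print("down",s["width"],s["tcp_pos"].round(4),s["contact_force"].round(1))
    ctrl.ungrasp(); ctrl.movel([*p,.21],max_speed=.12); print("t",get_state()["time"])
E
python3 - <<'E'
from h import *
pick(.4321,-.2470,19,.048)
im,d=vision.grab_frame("wrist");cv2.imwrite("pics/w2.png",im)
E
```

```text
grip 0.04257006578324966 [-0.2  0.2  6.2]
lift 7.9 0.04304855019432997 [ 0.4 -0.2 -2.5]
```

View pics/w2.png

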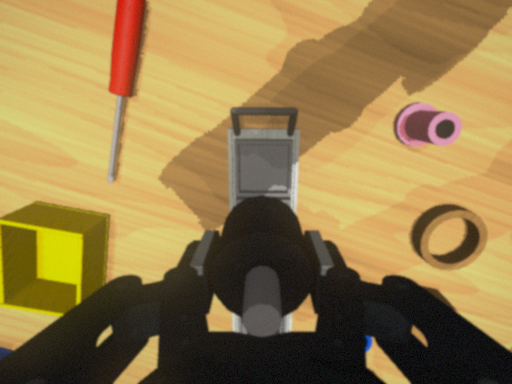

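The buffer is held upright between the pads at about (262,260), and its holder at (263,165) is empty. Next I place it.

Run:
```python
from h import *
place(.102,.048)
im,d=vision.grab_frame("top");cv2.imwrite("pics/t2.png",cv2.resize(im[110:300,90:420],None,fx=2.4,fy=2.4))
W=cloud("top",d);m=(W[...,2]>.07)&(W[...,2]<.12)&(np.hypot(W[...,0]-.625,W[...,1]-.219)<.035)&(d>0)
q=W[m];print(m.sum(),q.mean(0) if m.any() else 0,np.percentile(q[:,2],[5,50,95]))
```

```text
over 0.04287051761960843 [0.6253 0.2167 0.2102] [-0.6 -0.5 -1.7]
down 0.0429170988468565 [0.6247 0.2187 0.048 ] [-2.6 -0.5  5.8]
t 13.9667
412 [0.62152456 0.21617962 0.08296539] [0.07447447 0.08004336 0.10495103]
```

View pics/t2.png

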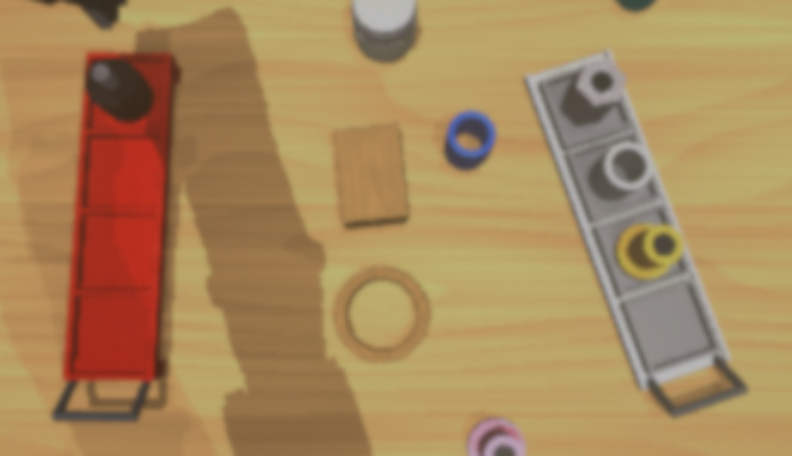

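The buffer is standing in the far pocket at crop pixel (120,88), with its tops at 80 and 105 mm as expected. The flange and sleeve come next.

Run:
```python
from h import *
pick(.4951,-.2245,19,.053); s=get_state()
if s["width"]>.028: place(.034,.053)
pick(.5587,-.1996,19,.053); s=get_state()
if s["width"]>.035: place(-.034,.053)
im,d=vision.grab_frame("top");cv2.imwrite("pics/t3.png",cv2.resize(im[110:300,90:420],None,fx=2.4,fy=2.4))
```

```text
grip 0.03095162975023137 [-0.8  0.2  4.2]
lift 19.4 0.03101929693801383 [-0.  -0.3 -1.9]
over 0.031045868052689784 [0.5574 0.2173 0.21  ] [-0.1 -1.  -2. ]
down 0.0306206648004516 [0.5567 0.2191 0.0527] [-2.2 -1.1  5. ]
t 25.2
grip 0.039348147977391584 [-1.5  0.5  5.7]
lift 30.4 0.039334373302519085 [ 0.1 -0.6 -1.1]
over 0.039410657926100136 [0.4895 0.2183 0.21  ] [-0.4 -0.2 -0.4]
down 0.03921852798155775 [0.4888 0.2195 0.0528] [-1.9 -0.5  7.3]
t 36.0583
```

View pics/t3.png

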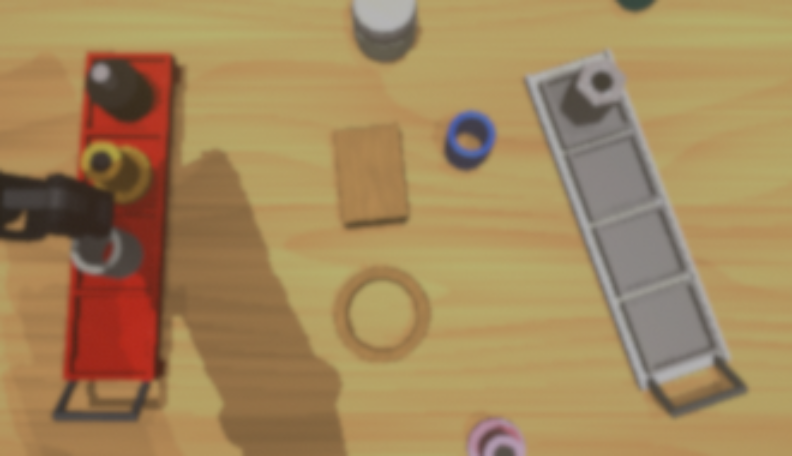

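The flange is at (115,170) and the sleeve at (105,250), each in the right pocket. Only the coupler at (600,82) is left.

Run:
```python
from h import *
pick(.6257,-.1775,40,.053); s=get_state()
if s["width"]>.031: place(-.102,.053)
ctrl.movep([.45,-.05,.28],quat(0)); ctrl.pause(.5)
im,d=vision.grab_frame("top");cv2.imwrite("pics/t4.png",cv2.resize(im[110:300,90:420],None,fx=2.4,fy=2.4))
W=cloud("top",d)
for nm,h,s in (("buffer",.050,.102),("flange",.060,.034),("sleeve",.060,-.034),("coupler",.070,-.102)):
    p=C+ax*s
    m=(abs(W[...,2]-.03-h)<.005)&(np.hypot(W[...,0]-p[0],W[...,1]-p[1])<.034)&(d>0)
    q=W[m];(cx,cy),r=cv2.minEnclosingCircle((q[:,:2]*1000).astype(np.float32))
    print(nm,m.sum(),"dx,dy mm",round(cx-p[0]*1000,1),round(cy-p[1]*1000,1),round(r,1),"z",np.median(q[:,2]).round(4),"zstd",q[:,2].std().round(4))
print(get_state()["time"])
```

```text
grip 0.03542194614301822 [0.  0.6 3. ]
lift 41.3 0.03584027322076788 [-0.2 -0.6 -3.2]
over 0.03558381159842066 [0.4217 0.2193 0.2101] [-0.2  0.2 -2.9]
down 0.035537468657450194 [0.4208 0.2198 0.0526] [-2.3 -1.1  4.7]
t 47.1
buffer 318 dx,dy mm -1.2 0.1 22.2 z 0.0797 zstd 0.0013
flange 227 dx,dy mm -0.6 -0.2 16.0 z 0.0902 zstd 0.0013
sleeve 201 dx,dy mm -0.5 0.2 20.2 z 0.0895 zstd 0.0015
coupler 376 dx,dy mm -0.6 -0.4 20.3 z 0.1 zstd 0.0013
48.7333
```

View pics/t4.png

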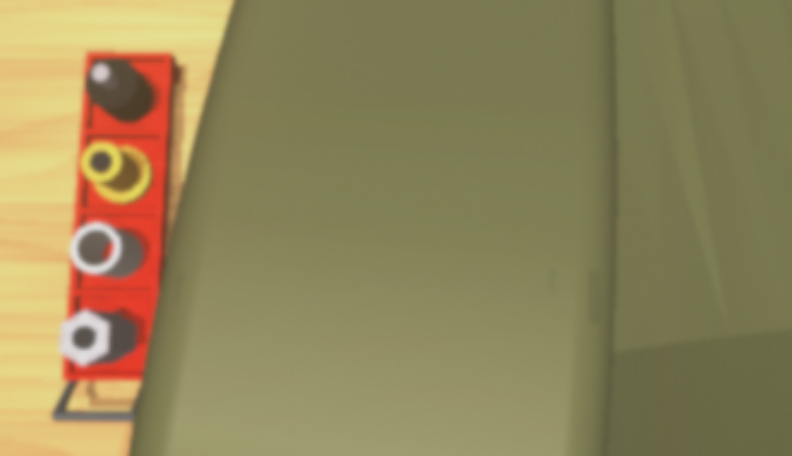

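All four parts stand in the rack in mirrored order: buffer (120,88), flange (115,170), sleeve (105,250), coupler (95,338). The arm is clear of them, so I'm handing in.

```bash
python3 -c "
from station import ticket;print(ticket.close_job())"
```

```text
the job is handed in; nothing more can be done
None
```

I moved all four parts from the grey tray into the red rack in reverse order and handed the job in at about 49 s. Counted from the rack's handle they now stand: coupler, sleeve, flange, buffer.

In the last top-camera check, every part was within about 1.3 mm of its pocket centre. All stood upright, with top heights within 0.5 mm of what is expected for sitting flat on the pocket floor. The gripper was empty and the arm was clear of everything.

No check failed. The only disagreement was an offset of 1 to 2 mm between the wrist and top cameras, mainly across y and in height, which is within the stated calibration. I averaged the two for the grasp positions.

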